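Clip the hold-down clamp over a block in the press fixture

ROBOT

A 6-joint arm with a two-finger parallel gripper is mounted at the origin on the work surface. World frame = base frame: x ahead of the robot, y to its left, z up, the work surface at z = 0. Lengths are in mm, angles in rad, forces in N, time in s.
With the tool pointing down it reaches from about 350 to 875 mm from the base axis. Payload 4.2 kg.
Tool frame: the origin (TCP) lies on the mounting face of the last link; the fingertips stand 173 mm ahead of it and the grasp point (between the pads) lies 155 mm ahead of it; z points along the fingers, y is the line along which they close (so a half turn about z gives the same grasp; the last joint's range is limited). The gripper opens to 85 mm and grips with 20 to 120 N. Pads are 22 mm wide; open, the fingers measure 114 mm over their backs; the gripper's body (76 mm by 85 mm) begins 54 mm behind the grasp point. The pads swing forward as they close: fully open they stand 13 mm farther back than shut.
Start: joints at [-0.983, 0.385, 0.008, 0, -1.194, -0.259], TCP at [201.833, -591.493, 404.712] pointing down, gripper open.
Joint ranges: [-3.14, 3.14], [-1.21, 2.06], [-1.07, 1.41], [-3.16, 2.05], [-2.99, -0.16], [-3.1, 3.1]. Speed limits (rad/s): [2.79, 2.79, 3.14, 3.14, 3.14, 3.14].

INTERFACE

Orientations are given as a unit quaternion [x, y, z, w].
In Python, from bench import arm gives the robot as it stands. The module is installed in compiled form; this text tells all that it offers.
- The arm moves only by the tool move_arm, never from a script. Its arguments are lists of equal length, an entry for each row: "fingers": the finger opening in mm, from 0 to 85.4; "travel": the shift along the tool's x, y, z in mm, a list of three; "dr": the turn, a rotation vector about the tool's x, y, z in rad, a list of three. A call has 1 to 10 rows; each row is the pose to reach, as a shift and turn from the pose commanded when the call began, along the tool's axes at that moment; what a row does not reach only later rows make up. A row lasts 1/10 s, in which the tool goes at most 50 mm and 8.59 degrees, less where a joint would pass 70% of its speed; a pose out of reach is approached as far as the arm can. A call with a gripper value outside its range is refused whole. The fingers move at their own pace and stop on an object; the grip force is fixed at half the most. Time passes only in rows, so rows that repeat a pose let the fingers close. It gives the time, the measured TCP pose, the force, the opening and the grip force at its end, in the units of the state.
- arm.read_state(): the state, without advancing time (a new reading comes with each control period).
- arm.get_image(name): name is "scene" or "top"; returns the picture (480x640x3 uint8, red, green, blue); there is no depth.
- arm.camera_model(name): a dict with "intrinsics" (3x3 intrinsics, pixels), "pose" (4x4, takes a point from camera to world coordinates). Camera axes: x right, y up, looking along -z (the intrinsics and any distortion apply to the point x, -y, -z); pixel columns grow to the right and rows downward; lengths in mm; the calibration is good to about 2 mm. A picture is of the moment at which its call begins. camera_model takes no time and is no camera call.
- arm.job_done(): hands the job in; it is judged then, once.
The state is a dict: "clock": time; "joints": joint angles; "joint_vel": joint speeds; "joint_efforts": joint torques, N m; "position": TCP position; "ee_rot": TCP orientation; "contact_force": force on the tool from outside, world axes, zero at the start; "wrist_torque": the same for the moment, N m; "gripper_width": finger opening in mm; "grasp_force": force on a finger pad.
Only numpy, scipy, OpenCV 4.12 (cv2) and the standard library are available. Lean on these libraries where they do the work, as an engineer would, in place of code of your own. Each camera call takes 0.05 s, during which the arm holds its last target. There are 200 camera calls.

TASK

Slide the aluminium block along its guides until it rests fully home against the dark end stop of the white fixture, keeping it flat on the bed, while the yellow clamp still stands open. Then swing the yellow clamp over the block and press its orange pad down until the sprung catch at its end clips onto the steel pin, so that the clamp stays shut by itself and holds the block. Push and press gently, and leave the tools and parts lying beside the fixture alone.

Things in the scene. Friction and masses are not known exactly. Their poses are not given: they have to be found in the camera images.
- fixture: White clamping fixture fixed to the green bench; place and yaw vary. Plate 240 x 210 x 20 mm; origin on the bench, z up, bed top at z 20 mm. The block slides along its +x between two dark guides (inner faces y +-28 mm, 10 mm high, x -90 to 60 mm) to a dark stop (face at x 60 mm, 22 mm high). Hinge lugs at x 42, y 75 mm, top z 88 mm; pin cheeks at x 42, y -65 mm, top z 56 mm.
- nest_home (a point): Point on the bed (fixture x 30, y 0, z 20 mm) where the block's origin lies when the block is fully home against the stop. Axes as the fixture's.
- block: Loose aluminium cylinder block with a dark bore, 60 (x) x 50 (y) x 40 (z) mm, 0.2 to 0.45 kg, lying on the bed between the guides, 3 mm free on either side, 35 to 75 mm short of the stop at the start. Origin at the centre of its underside, x along the fixture's x.
- clamp (a joint): Angle (rad) of the yellow sprung clamp arm: 0 when clipped shut (level, pointing to fixture -y across the block), 1.57 upright, grows as it opens; starts at 1.75 to 2.15, can go to -0.035. A weak spring (about 2 N at the pad) opens it again unless clipped. The catch meets the pin at about 0.15; clipping takes 10 to 18 N at the pad.
- presser: Black rubber presser, 16 mm across, sprung, under the clamp arm 75 mm from the hinge; bears on the block's top when the clamp is shut. Origin on the arm's middle line.
- clamp_hinge (a point): Hinge axis of the clamp, fixed at fixture x 42, y 75, z 78 mm; the axis runs along fixture x. The arm is 16 mm wide, 12 mm thick, 140 mm long.
- clamp_pad (a point): Centre of the upper face of the orange press pad (32 mm along the hinge axis x 34 mm along the arm) on the clamp arm: 112 mm from the hinge along the arm and 14 mm off the arm's middle plane, on its upper side when shut, the outer side (fixture +y, away from the block) when open. Its z axis points out of the pad. When shut it lies at fixture x 42, y -37, z 92 mm.
- catch (a joint): Angle (rad) of the dark sprung catch hinged at the free end of the clamp arm, 140 mm from the hinge, reaching 52 mm below the arm's middle when shut: 0 at rest, grows as the pin pushes its hook outwards, springs back below 0.12 once the hook has clipped under the pin.
- catch_pin (a point): Middle of the steel catch pin, 8 mm thick, along fixture x, at fixture x 42, y -65, z 48 mm.
- wrench: Steel wrench lying on the bench, bystander; origin near its middle.
- screwdriver: Screwdriver lying on the bench, bystander; origin near its middle.
- bearing: Steel bearing ring, 52 mm across, 16 mm high, bystander; origin under its centre.
- bush: Flanged brass bush, 52 mm across, 45 mm high, bystander; origin under its centre.
Things that resemble listed ones, but are neither listed nor needed, are in the scene too. Leave any purple or red look-alike of the block alone.

How it is judged:
By the outcome, as a careful person would: the job done as asked, in the order asked, and still so for the second after the job is handed in, with the robot touching nothing.
It also fails if it takes over 58 s, if anything falls off the work surface, if the arm or the gripper's body presses on something with over 40 N, if the wrist force passes 120 N, or if a joint passes its speed limit or range.

## Working session

There is one attempt and no reset: what is moved stays moved. The work goes in short steps, Python scripts to look and compute and a tool call to move; the robot and the scene stay as the last step left them, time stands still between calls to the robot, and variables do not carry over. Pictures are saved under pics/ and viewed, at most 10 in all, crops included, and the job is handed in when it is done.

Besides the shell and the picture viewer there is one more tool, called after ">>>" by a JSON object that holds its "fn" and its "kwargs". move_arm: Moves the arm, as the interface text tells. Its arguments: {"type":"object","properties":{"fingers":{"type":"array","items":{"type":"number"}},"travel":{"type":"array","items":{"type":"array","items":{"type":"number"}}},"dr":{"type":"array","items":{"type":"array","items":{"type":"number"}}}},"required":["fingers","travel","dr"]}

```bash
mkdir -p pics; python3 - <<'E'
from bench import arm
import cv2, numpy as np
for n in("scene","top"):
    cv2.imwrite(f"pics/{n}0.png",arm.get_image(n)[:,:,::-1]); m=arm.camera_model(n); print(n,m["intrinsics"],np.round(m["pose"],3).tolist(),[k for k in m])
s=arm.read_state();print(s["position"],s["ee_rot"],s["clock"],s["contact_force"])
E
```

```text
scene [[446.2373401    0.         323.94086354]
 [  0.         446.2373401  245.02136501]
 [  0.           0.           1.        ]] [[-0.078, -0.868, 0.49, 1051.941], [0.997, -0.065, 0.044, 44.437], [-0.006, 0.492, 0.871, 999.159], [0.0, 0.0, 0.0, 1.0]] ['intrinsics', 'pose']
top [[528.33252747   0.         322.19390014]
 [  0.         528.33252747 235.87405177]
 [  0.           0.           1.        ]] [[0.012, 0.992, -0.124, 362.301], [-1.0, 0.013, 0.003, -0.647], [0.005, 0.124, 0.992, 1132.278], [0.0, 0.0, 0.0, 1.0]] ['intrinsics', 'pose']
[ 201.79274698 -591.3327566   403.74831637] [-1.63592946e-01  9.86527451e-01  9.46521172e-04 -2.01954706e-04] 0.1 [-0.08777806  0.51215383 -0.35478593]
```

View pics/scene0.png

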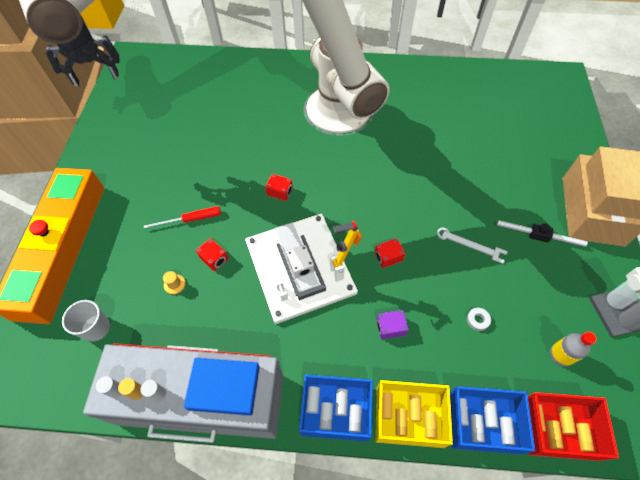

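View pics/top0.png

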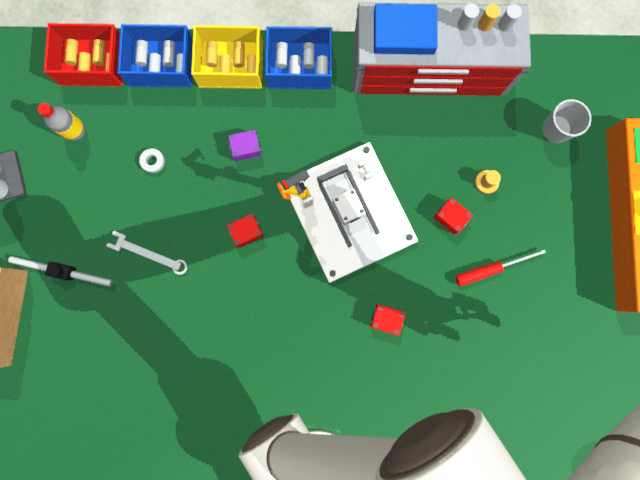

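The scene picture shows the fixture around (300,268). In the top picture it is around (352,212): stop at about (335,175), open yellow clamp at about (293,190), block at about (347,205). Next I measure the plate and the block.

```bash
cat > h.py <<'E'
import numpy as np, cv2
from bench import arm
from scipy.spatial.transform import Rotation as R
def ray(n,p):
    m=arm.camera_model(n);K=m["intrinsics"];P=m["pose"]
    d=np.linalg.inv(K)@[p[0],p[1],1]; d=np.array([d[0],-d[1],-d[2]])
    return P[:3,3],P[:3,:3]@d
def plane(n,p,z):
    o,d=ray(n,p); return o+d*(z-o[2])/d[2]
def proj(n,X):
    m=arm.camera_model(n);q=np.linalg.inv(m["pose"])@np.r_[X,1];u=m["intrinsics"]@[q[0],-q[1],-q[2]];return u[:2]/u[2]
E
python3 - <<'E'
from h import *
for n,(x0,y0,x1,y1) in {"top":(270,130,430,290),"scene":(235,205,370,330)}.items():
    im=cv2.imread(f"pics/{n}0.png"); hsv=cv2.cvtColor(im,cv2.COLOR_BGR2HSV)
    g=((hsv[...,0]>40)&(hsv[...,0]<90)&(hsv[...,1]>90)).astype(np.uint8)
    m=np.zeros_like(g); m[y0:y1,x0:x1]=((hsv[...,1]<60)&(hsv[...,2]>150))[y0:y1,x0:x1]
    m=cv2.morphologyEx(m,cv2.MORPH_CLOSE,np.ones((5,5)))
    c=max(cv2.findContours(m,0,2)[0],key=cv2.contourArea)
    h=cv2.convexHull(c); ap=cv2.approxPolyDP(h,6,True)[:,0]
    print(n,cv2.contourArea(h)); 
    for p in ap: print(p,np.round(plane(n,p,20),1))
    cr=cv2.resize(im[y0:y1,x0:x1],None,fx=4.5,fy=4.5,interpolation=cv2.INTER_CUBIC)[:600,:800];cv2.imwrite(f"pics/{n}0c.png",cr)
a=cv2.imread("pics/top0c.png");cv2.imwrite("pics/top0c.png",cv2.resize(a,(600,500)) if 0 else a)
E
```

```text
top 10679.5
[369 142] [ 707.5 -103.4   20. ]
[417 241] [ 492.5 -205.5   20. ]
[329 282] [403.5 -19.7  20. ]
[291 195] [588.2  63.6  20. ]
[308 169] [645.7  28.1  20. ]
scene 7689.5
[322 214] [408.6 -17.3  20. ]
[357 291] [620.7  83.5  20. ]
[275 323] [ 714.7 -100.7   20. ]
[245 238] [ 496.  -206.9   20. ]
```

View pics/top0c.png

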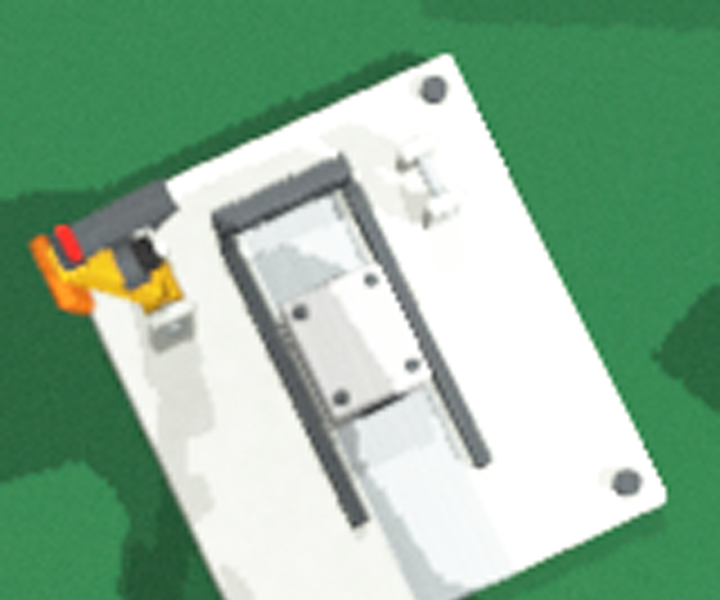

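View pics/scene0c.png

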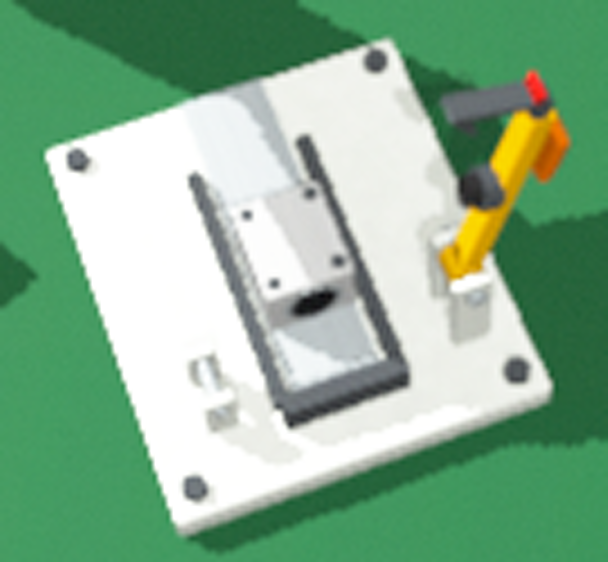

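Both crops agree on the layout. In the top crop the block's four screws are at (300,313), (371,281), (412,365) and (342,398). In the scene crop they are at (247,215), (310,193), (338,261) and (274,283). The clamp is open on the left (+y) side. Next I fit the fixture pose.

```bash
cat >> h.py <<'E'
from scipy.optimize import least_squares
L=np.array([[120,-105,20],[-120,-105,20],[-120,105,20],[120,105,20]])
def fitpts(loc,w):
    f=lambda q:((R.from_euler('z',q[2]).as_matrix()[:2,:2]@loc[:,:2].T).T+q[:2]-w[:,:2]).ravel()
    r=least_squares(f,[560,-60,0.44]);return r.x,r.fun.reshape(-1,2)
E
python3 - <<'E'
from h import *
t=np.array([plane("top",p,20) for p in [(369,142),(417,241),(329,282)]])
s=np.array([plane("scene",p,20) for p in [(275,323),(245,238),(322,214),(357,291)]])
for loc,w in((L[:3],t),(L,s),(np.r_[L[:3],L],np.r_[t,s])):
    q,r=fitpts(loc,w);print(np.round(q,3),np.round(r,1).tolist())
c=np.cos(q[2]);sn=np.sin(q[2]);M=np.array([[c,sn],[-sn,c]])
T=lambda n,p,z,o:np.round(M@(plane(n,(p[0]/4.5+o[0],p[1]/4.5+o[1]),z)[:2]-q[:2]),1)
ot=(270-.4,130-.4);os=(235-.4,205-.4)
print("block dots z60");
a=[T("top",p,60,ot) for p in [(300,313),(371,281),(412,365),(342,398)]];print(a,np.mean(a,0))
a=[T("scene",p,60,os) for p in [(247,215),(310,193),(338,261),(274,283)]];print(a,np.mean(a,0))
print("plate screws",[T("top",p,22,ot) for p in[(433,89),(626,482)]],[T("scene",p,22,os) for p in[(77,160),(375,61),(516,371),(196,488)]])
print("guide ends z30",T("top",(360,527),30,ot),T("top",(482,466),30,ot),"scene",T("scene",(195,180),30,os),T("scene",(305,140),30,os))
print("stop front top z42",T("top",(222,232),42,ot),T("top",(352,180),42,ot))
print("pin z48",T("top",(428,180),48,ot),T("scene",(207,378),48,os))
# clamp angle: candidates, project pad & catch-hinge
for th in(1.75,1.85,1.95,2.05,2.15):
    def pt(r,h):
        y=75-r*np.cos(th)+h*np.sin(th);z=78+r*np.sin(th)+h*np.cos(th)
        return np.r_[np.array([[c,-sn],[sn,c]])@[42,y]+q[:2],z]
    print(th,[np.round((proj(n,pt(*k))-o)*4.5) for n,o in(("top",ot),("scene",os)) for k in((140,0),(112,14))])
E
```

```text
[ 5.55385e+02 -6.06680e+01  4.48000e-01] [[1.5, -0.0], [0.2, -1.8], [-1.7, 1.8]]
[ 5.59969e+02 -6.03430e+01  4.49000e-01] [[-1.0, -2.1], [1.5, -0.2], [-2.3, -0.6], [1.7, 2.9]]
[ 5.58027e+02 -6.04920e+01  4.46000e-01] [[4.1, -0.0], [2.7, -1.5], [1.0, 2.1], [-3.0, -2.7], [-0.8, -0.2], [-4.1, -0.3], [0.2, 2.6]]
block dots z60
[array([25.3, 19.2]), array([ 25.2, -16.8]), array([-18.1, -17.1]), array([-18.5,  18.5])] [3.475 0.95 ]
[array([-17. , -17.4]), array([-17.5,  18.4]), array([26.4, 18.2]), array([ 26.4, -17.4])] [4.575 0.45 ]
plate screws [array([103.8, -89.5]), array([-106.2,  -90.1])] [array([-105.7,  -91.1]), array([-106.7,   88.6]), array([103.3,  89.2]), array([104.3, -89.7])]
guide ends z30 [-73.3  33.4] [-71.4 -30.6] scene [-64.6 -33.9] [-66.8  31.7]
stop front top z42 [78.5 34. ] [ 75.5 -31.9]
pin z48 [ 59.4 -63.2] [ 59.6 -66.4]
1.75 [array([108., 284.]), array([ 92., 308.]), array([504.,  78.]), array([519., 106.])]
1.85 [array([ 77., 300.]), array([ 69., 320.]), array([531.,  72.]), array([539., 103.])]
1.95 [array([ 47., 316.]), array([ 47., 333.]), array([557.,  69.]), array([558., 102.])]
2.05 [array([ 19., 332.]), array([ 26., 345.]), array([581.,  67.]), array([576., 102.])]
2.15 [array([ -7., 348.]), array([  8., 357.]), array([603.,  67.]), array([591., 104.])]
```

```bash
cat >> h.py <<'E'
YAW=0.447; C,S=np.cos(YAW),np.sin(YAW); O=np.array([573.8,-52.9,0]); F=np.array([[C,-S,0],[S,C,0],[0,0,1]])
RT=R.from_matrix(F@np.diag([-1,1,-1]))   # tool: x=-fx, y=+fy, z down
def tipf(s): # fingertip in fixture frame
    return F.T@(s["position"]+R.from_quat(s["ee_rot"]).apply([0,0,173])-O)
def go(x,y,z,n=0):
    s=arm.read_state();r=R.from_quat(s["ee_rot"])
    tcp=O+F@np.array([x,y,z])-RT.apply([0,0,173])
    print("travel",np.round(r.inv().apply(tcp-s["position"]),1),"dr",np.round((r.inv()*RT).as_rotvec(),3),"tip now",np.round(tipf(s),1),"t",round(s["clock"],2))
E
python3 - <<'E'
from h import *
go(-75,0,150)
ot=np.array((269.6,129.6));os=np.array((234.6,204.6))
for th in(1.75,1.85,1.95,2.05,2.15):
    pt=lambda r,h:O+F@[42,75-r*np.cos(th)+h*np.sin(th),78+r*np.sin(th)+h*np.cos(th)]
    print(th,[np.round((proj(n,pt(*k))-o)*4.5) for n,o in(("top",ot),("scene",os)) for k in((140,0),(112,14))])
E
```

```text
travel [-451.4  380.5   81.4] dr [ 0.002  0.    -0.118] tip now [-568.2 -324.4  230.7] t 0.1
1.75 [array([ 89., 244.]), array([ 74., 270.]), array([519., 108.]), array([534., 135.])]
1.85 [array([ 58., 260.]), array([ 51., 282.]), array([546., 102.]), array([554., 132.])]
1.95 [array([ 29., 276.]), array([ 29., 295.]), array([572.,  98.]), array([573., 131.])]
2.05 [array([  1., 293.]), array([  9., 308.]), array([596.,  96.]), array([590., 131.])]
2.15 [array([-25., 309.]), array([ -9., 320.]), array([619.,  96.]), array([606., 133.])]
```

>>> {"fn": "move_arm", "kwargs": {"fingers": [0,0,0,0,0,0,0,0,0,0], "travel": [[-40,30,0],[-85,70,0],[-125,105,0],[-165,140,0],[-205,172,0],[-245,206,0],[-280,236,0],[-315,265,0],[-350,295,0],[-385,325,0]], "dr": [[0,0,0],[0,0,-0.05],[0,0,-0.1],[0,0,-0.118],[0,0,-0.118],[0,0,-0.118],[0,0,-0.118],[0,0,-0.118],[0,0,-0.118],[0,0,-0.118]]}}

```text
clock: 1.1
position: [459.7, -161.0, 404.6]
ee_rot: [-0.222, 0.975, 0.0, -0.0]
contact_force: [1.3, -0.0, 0.4]
gripper_width: 0.1
grasp_force: 0.0
```

```bash
python3 -c "
from h import *
go(-75,0,100)"
```

```text
travel [-74.7  48.1 131.6] dr [ 0. -0.  0.] tip now [-149.7  -48.1  231.6] t 1.1
```

>>> {"fn": "move_arm", "kwargs": {"fingers": [0,0,0,0,0,0,0,0], "travel": [[-25,16,20],[-50,32,50],[-74.7,48,90],[-74.7,48,130],[-74.7,48,160],[-74.7,48,180],[-74.7,48,195],[-74.7,48,195]], "dr": [[0,0,0],[0,0,0],[0,0,0],[0,0,0],[0,0,0],[0,0,0],[0,0,0],[0,0,0]]}}

```text
clock: 1.9
position: [504.9, -87.5, 207.4]
ee_rot: [-0.221, 0.975, 0.0, -0.003]
contact_force: [-0.5, -0.4, 0.9]
gripper_width: 0.2
grasp_force: 0.0
```

```bash
python3 - <<'E'
from h import *
go(-50,0,35)
s=cv2.resize(arm.get_image("scene")[190:340,220:400,::-1],None,fx=4,fy=4,interpolation=2)
cv2.imwrite("pics/a.png",s)
E
```

```text
travel [-27.    1.4  -0.8] dr [ 0.002 -0.006 -0.001] tip now [-78.   -1.1  34.4] t 1.9
```

View pics/a.png

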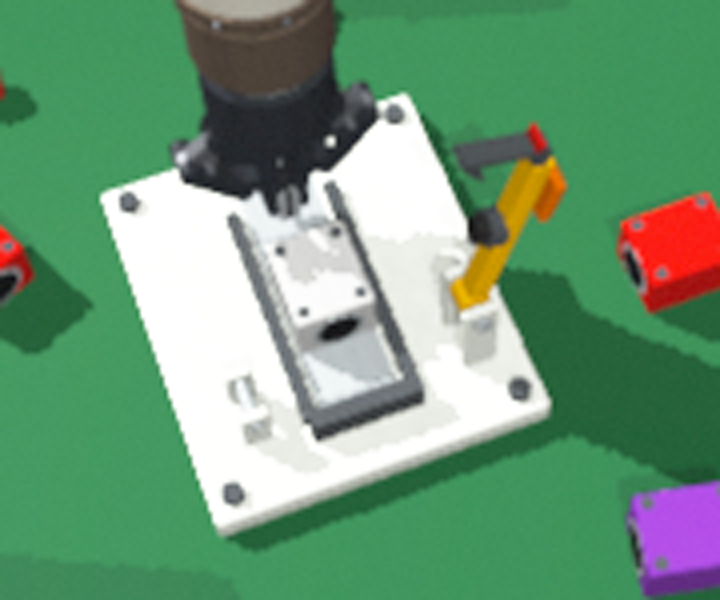

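The closed fingers, at (290,205), stand centred between the guides just behind the block. The outer knuckles spread wide, at (180,155) and (360,100). I start the push.

>>> {"fn": "move_arm", "kwargs": {"fingers": [0,0,0,0,0,0,0,0,0,0], "travel": [[-7,1,0],[-14,1,0],[-18,1,0],[-22,1,0],[-26,1,0],[-30,1,0],[-34,1,0],[-38,1,0],[-42,1,0],[-46,1,0]], "dr": [[0,0,0],[0,0,0],[0,0,0],[0,0,0],[0,0,0],[0,0,0],[0,0,0],[0,0,0],[0,0,0],[0,0,0]]}}

```text
clock: 2.95
position: [547.2, -66.5, 209.7]
ee_rot: [-0.222, 0.975, -0.0, -0.0]
contact_force: [-2.4, -1.5, 2.2]
gripper_width: -0.1
grasp_force: 1.5
```

```bash
python3 - <<'E'
from h import *
go(-11,0,35)
E
```

```text
travel [-18.9   0.8   1.7] dr [ 0. -0. -0.] tip now [-29.9  -0.8  36.7] t 2.95
```

>>> {"fn": "move_arm", "kwargs": {"fingers": [0,0,0,0,0,0,0], "travel": [[-3,0,0],[-6,0,0],[-9,0,0],[-11,0,0],[-13,0,0],[-14,0,0],[-14,0,0]], "dr": [[0,0,0],[0,0,0],[0,0,0],[0,0,0],[0,0,0],[0,0,0],[0,0,0]]}}

```text
clock: 3.65
position: [559.8, -60.5, 209.7]
ee_rot: [-0.222, 0.975, 0.0, 0.0]
contact_force: [-0.3, -0.9, 0.5]
gripper_width: -0.3
grasp_force: 0.9
```

>>> {"fn": "move_arm", "kwargs": {"fingers": [0,0,0], "travel": [[-1,0,0],[-2,0,0],[-2,0,0]], "dr": [[0,0,0],[0,0,0],[0,0,0]]}}

```text
clock: 3.95
position: [561.5, -59.7, 209.7]
ee_rot: [-0.222, 0.975, 0.0, 0.0]
contact_force: [-2.1, -1.3, -0.0]
gripper_width: -0.2
grasp_force: 1.0
```

>>> {"fn": "move_arm", "kwargs": {"fingers": [0,0,0], "travel": [[-1,0,0],[-2,0,0],[-2,0,0]], "dr": [[0,0,0],[0,0,0],[0,0,0]]}}

```text
clock: 4.25
position: [563.4, -58.8, 209.7]
ee_rot: [-0.222, 0.975, 0.0, 0.0]
contact_force: [-0.6, -1.3, -0.1]
gripper_width: -0.3
grasp_force: 0.9
```

```bash
python3 - <<'E'
from h import *
go(-11,0,35)
E
```

```text
travel [-1.   0.8  1.7] dr [-0.  0. -0.] tip now [-11.9  -0.8  36.7] t 4.25
```

>>> {"fn": "move_arm", "kwargs": {"fingers": [0,0,0], "travel": [[-1,0,0],[-2,0,0],[-2,0,0]], "dr": [[0,0,0],[0,0,0],[0,0,0]]}}

```text
clock: 4.55
position: [564.8, -58.1, 209.7]
ee_rot: [-0.222, 0.975, -0.0, -0.001]
contact_force: [-4.0, -2.3, 1.8]
gripper_width: -0.0
grasp_force: 1.9
```

>>> {"fn": "move_arm", "kwargs": {"fingers": [0,0,0], "travel": [[-1,0,0],[-1.5,0,0],[-1.5,0,0]], "dr": [[0,0,0],[0,0,0],[0,0,0]]}}

```text
clock: 4.85
position: [565.2, -58.0, 209.7]
ee_rot: [-0.221, 0.975, -0.0, -0.002]
contact_force: [-6.7, -3.3, 3.9]
gripper_width: -0.3
grasp_force: 3.4
```

>>> {"fn": "move_arm", "kwargs": {"fingers": [0,0,0,0], "travel": [[-1,0,0],[-2,0,0],[-2,0,0],[-2,0,0]], "dr": [[0,0,0],[0,0,0],[0,0,0],[0,0,0]]}}

```text
clock: 5.25
position: [565.9, -57.8, 209.6]
ee_rot: [-0.221, 0.975, -0.0, -0.004]
contact_force: [-7.5, -5.7, 6.7]
gripper_width: 0.3
grasp_force: 5.3
```

```bash
python3 - <<'E'
from h import *
go(-11,0,35)
a=[cv2.resize(arm.get_image(n)[y:y+100,x:x+130,::-1],None,fx=3,fy=4 if 0 else 3,interpolation=2) for n,x,y in(("scene",245,210),("top",275,145))]
cv2.imwrite("pics/b.png",np.hstack(a))
E
```

```text
travel [1.7 1.  1.6] dr [ 0.002 -0.008 -0.001] tip now [-10.6  -0.7  36.6] t 5.25
```

View pics/b.png

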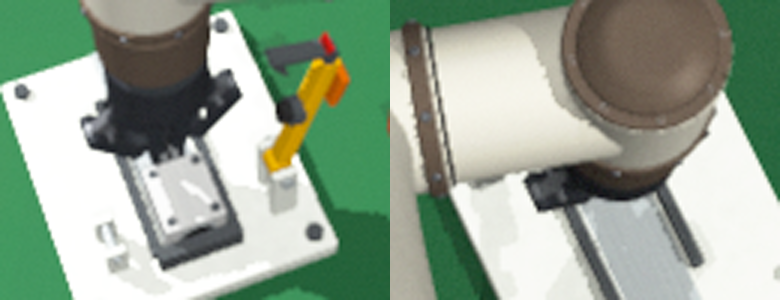

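Home: the force rises while travel stalls, the tip is at fixture x ≈ -10.6 as predicted, and the block lies flat against the stop at (205,235). I back off and go to the outer side of the clamp.

```bash
python3 - <<'E'
from h import *
go(-40,-1,36); go(-40,60,245); go(-20,165,245); go(42,165,245); go(42,160,185)
for th in (1.8,1.6,1.4,1.2,1.0,.8,.6,.4,.3,.2,.1,0):
    print(th,round(75-112*np.cos(th)+27*np.sin(th)),round(78+112*np.sin(th)+14*np.cos(th)))
E
```

```text
travel [30.7 -0.1  0.9] dr [ 0.002 -0.008 -0.001] tip now [-10.6  -0.7  36.7] t 5.35
travel [  32.5   61.3 -208. ] dr [ 0.002 -0.008 -0.001] tip now [-10.6  -0.7  36.7] t 5.35
travel [  12.6  166.3 -208. ] dr [ 0.002 -0.008 -0.001] tip now [-10.6  -0.7  36.7] t 5.35
travel [ -49.4  166.4 -208.5] dr [ 0.002 -0.008 -0.001] tip now [-10.6  -0.7  36.7] t 5.35
travel [ -49.9  161.3 -148.5] dr [ 0.002 -0.008 -0.001] tip now [-10.6  -0.7  36.7] t 5.35
1.8 127 184
1.6 105 190
1.4 83 191
1.2 60 187
1.0 37 180
0.8 16 168
0.6 -2 153
0.4 -18 135
0.3 -24 124
0.2 -29 114
0.1 -34 103
0 -37 92
```

>>> {"fn": "move_arm", "kwargs": {"fingers": [0,0,0,0,0,0,0,0,0,0], "travel": [[10,0,0],[32,0,0],[34,0,-40],[34,0,-80],[34,0,-120],[34,10,-165],[34,35,-205],[34,75,-210],[34,120,-210],[20,165,-210]], "dr": [[0,0,0],[0,0,0],[0,0,0],[0,0,0],[0,0,0],[0,0,0],[0,0,0],[0,0,0],[0,0,0],[0,0,0]]}}

```text
clock: 6.35
position: [477.5, 84.7, 421.1]
ee_rot: [-0.221, 0.975, 0.001, 0.003]
contact_force: [0.6, -0.2, 1.0]
gripper_width: 0.1
grasp_force: 0.0
```

```bash
python3 - <<'E'
from h import *
go(42,165,245)
a=[cv2.resize(arm.get_image(n)[y:y+100,x:x+130,::-1],None,fx=3,fy=3,interpolation=2) for n,x,y in(("scene",245,210),("top",275,145))]
cv2.imwrite("pics/c.png",np.hstack(a))
E
```

```text
travel [-69.3  -0.6   3.6] dr [ 0.001  0.006 -0.001] tip now [-26.3 165.8 248.1] t 6.35
```

View pics/c.png

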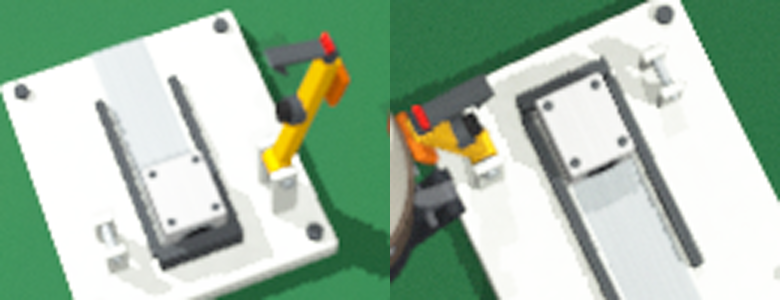

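The block sits flush against the stop in both views. The top-view screws are at (550,100), (595,84), (625,140) and (575,162). I move beside the clamp.

>>> {"fn": "move_arm", "kwargs": {"fingers": [0,0,0,0,0,0], "travel": [[-25,0,0],[-50,0,0],[-69,0,10],[-69,0,35],[-69,0,60],[-69,0,62]], "dr": [[0,0,0],[0,0,0],[0,0,0],[0,0,0],[0,0,0],[0,0,0]]}}

```text
clock: 7.05
position: [540.7, 113.2, 354.5]
ee_rot: [-0.221, 0.975, -0.0, -0.002]
contact_force: [-0.9, -0.2, -0.9]
gripper_width: -0.0
grasp_force: 0.0
```

```bash
python3 - <<'E'
from h import *
p=[((x-390)/3+274.6,y/3+144.6) for x,y in((550,100),(595,84),(625,140),(575,162))]
print(np.mean([(F.T@(plane("top",q,60)-O))[:2] for q in p],0))
go(42,127,184)
E
```

```text
[31.40386815 -0.47976851]
travel [ -0.1 -37.1  -2.5] dr [ 0.001 -0.005 -0.001] tip now [ 41.1 164.2 181.5] t 7.05
```

>>> {"fn": "move_arm", "kwargs": {"fingers": [0,0,0,0,0,0,0,0,0,0], "travel": [[0,-8,0],[0,-14,0],[0,-19,-1],[0,-24,-2],[0,-29,-2],[0,-34,-3],[0,-39,-3],[0,-44,-4],[0,-49,-5],[0,-53,-6]], "dr": [[0,0,0],[0,0,0],[0,0,0],[0,0,0],[0,0,0],[0,0,0],[0,0,0],[0,0,0],[0,0,0],[0,0,0]]}}

```text
clock: 8.05
position: [564.1, 65.4, 363.8]
ee_rot: [-0.221, 0.975, 0.0, 0.0]
contact_force: [-0.4, 0.5, 0.4]
gripper_width: 0.2
grasp_force: 0.5
```

```bash
python3 - <<'E'
from h import *
go(42,83,191)
cv2.imwrite("pics/d.png",cv2.resize(arm.get_image("scene")[190:310,250:400,::-1],None,fx=4,fy=4,interpolation=2))
E
```

```text
travel [  0.3 -27.9  -0.2] dr [ 0.     0.001 -0.   ] tip now [ 42.5 110.9 190.8] t 8.05
```

View pics/d.png

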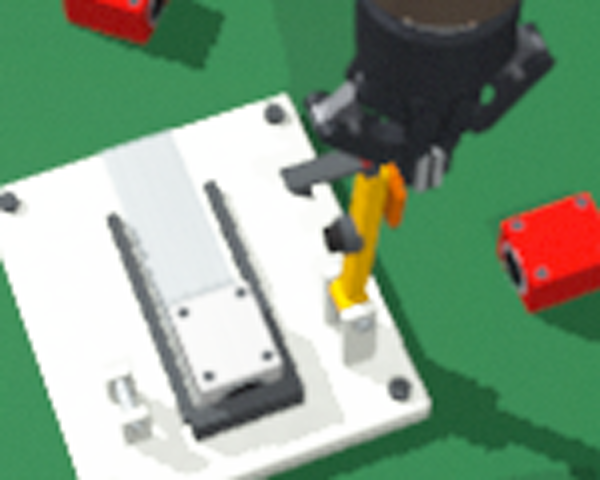

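The clamp, with its pad at (395,200), is about upright and the fingertips at (430,170) touch the pad from outside. The force is small and the gripper body is clear, so I follow the arc.

>>> {"fn": "move_arm", "kwargs": {"fingers": [0,0,0,0,0,0,0,0,0,0], "travel": [[0,-6,-1],[0,-12,-2],[0,-18,-3],[0,-24,-3],[0,-30,-3],[0,-36,-3],[0,-42,-2],[0,-48,-1],[0,-54,0],[0,-60,2]], "dr": [[0,0,0],[0,0,0],[0,0,0],[0,0,0],[0,0,0],[0,0,0],[0,0,0],[0,0,0],[0,0,0],[0,0,0]]}}

```text
clock: 9.1
position: [590.1, 11.1, 361.8]
ee_rot: [-0.222, 0.975, -0.0, 0.0]
contact_force: [-0.8, 1.0, 1.6]
gripper_width: 0.1
grasp_force: 0.7
```

```bash
python3 - <<'E'
from h import *
go(42,37,181)
cv2.imwrite("pics/e.png",cv2.resize(arm.get_image("scene")[190:310,250:400,::-1],None,fx=4,fy=4,interpolation=2))
E
```

```text
travel [  0.3 -13.7   7.8] dr [-0.  0. -0.] tip now [ 42.4  50.6 188.8] t 9.1
```

View pics/e.png

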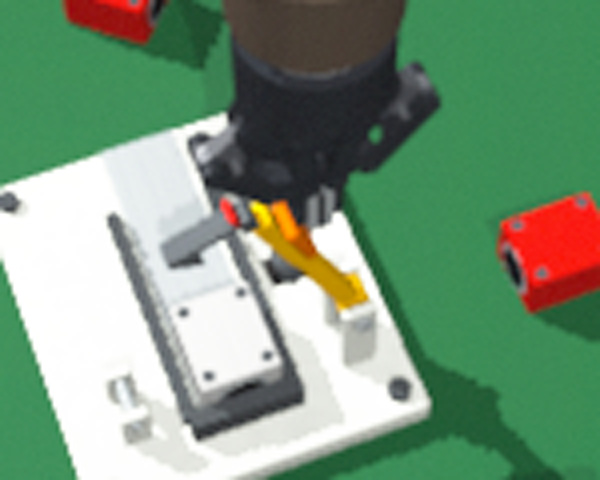

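The clamp is now at about 1.1 rad with the fingertips on the pad at (310,215). I continue down the arc.

>>> {"fn": "move_arm", "kwargs": {"fingers": [0,0,0,0,0,0,0,0,0,0], "travel": [[0,-7,3],[0,-14,7],[0,-21,11],[0,-28,15],[0,-35,20],[0,-41,25],[0,-47,29],[0,-53,34],[0,-58,39],[0,-63,44]], "dr": [[0,0,0],[0,0,0],[0,0,0],[0,0,0],[0,0,0],[0,0,0],[0,0,0],[0,0,0],[0,0,0],[0,0,0]]}}

```text
clock: 10.15
position: [617.0, -45.5, 317.0]
ee_rot: [-0.222, 0.975, 0.0, -0.001]
contact_force: [-0.7, 2.0, 0.5]
gripper_width: 0.1
grasp_force: 0.9
```

>>> {"fn": "move_arm", "kwargs": {"fingers": [0,0,0,0,0], "travel": [[0,-4,4],[0,-8,8],[0,-11,12],[0,-14,17],[0,-14,17]], "dr": [[0,0,0],[0,0,0],[0,0,0],[0,0,0],[0,0,0]]}}

```text
clock: 10.65
position: [623.3, -58.3, 300.1]
ee_rot: [-0.221, 0.975, -0.0, -0.0]
contact_force: [-0.9, 0.7, 0.7]
gripper_width: 0.0
grasp_force: 0.5
```

```bash
python3 - <<'E'
from h import *
go(42,-30,114)
cv2.imwrite("pics/f.png",cv2.resize(arm.get_image("scene")[190:310,250:400,::-1],None,fx=4,fy=4,interpolation=2))
E
```

```text
travel [ 0.3 -3.7 13.1] dr [-0. -0. -0.] tip now [ 42.3 -26.3 127.1] t 10.65
```

View pics/f.png

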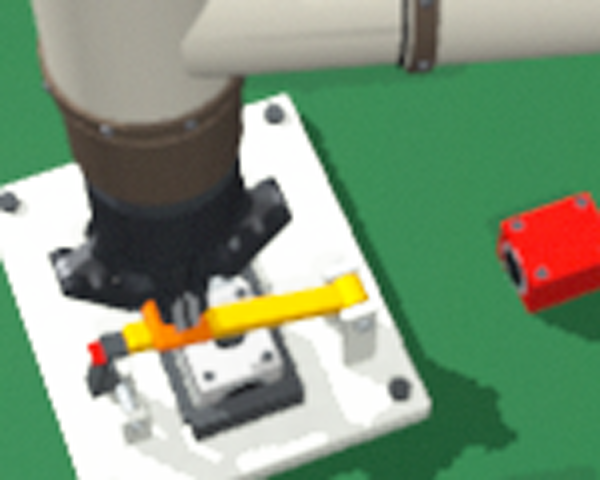

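The clamp lies nearly level with the fingertips on the orange pad at (185,318), and the catch is above the pin at (120,370). I press down in small steps.

>>> {"fn": "move_arm", "kwargs": {"fingers": [0,0,0,0,0,0,0,0,0], "travel": [[0,-3,4],[0,-5,8],[0,-7,12],[0,-8,15],[0,-9,18],[0,-9,21],[0,-10,23],[0,-10,25],[0,-10,25]], "dr": [[0,0,0],[0,0,0],[0,0,0],[0,0,0],[0,0,0],[0,0,0],[0,0,0],[0,0,0],[0,0,0]]}}

```text
clock: 11.6
position: [627.6, -67.1, 276.5]
ee_rot: [-0.222, 0.975, -0.0, 0.0]
contact_force: [-1.6, -0.4, 4.2]
gripper_width: -0.0
grasp_force: 2.3
```

>>> {"fn": "move_arm", "kwargs": {"fingers": [0,0,0,0,0], "travel": [[0,0,1],[0,0,2],[0,0,3],[0,0,4],[0,0,4]], "dr": [[0,0,0],[0,0,0],[0,0,0],[0,0,0],[0,0,0]]}}

```text
clock: 12.1
position: [627.7, -67.4, 273.6]
ee_rot: [-0.222, 0.975, -0.001, 0.001]
contact_force: [-0.7, -1.7, 7.6]
gripper_width: -0.1
grasp_force: 3.6
```

```bash
python3 - <<'E'
from h import *
go(42,-37,92)
E
```

```text
travel [ 0.4 -0.6  8.6] dr [-0.002  0.001  0.   ] tip now [ 42.6 -36.8 100.6] t 12.1
```

>>> {"fn": "move_arm", "kwargs": {"fingers": [0,0,0,0,0], "travel": [[0,0,1],[0,0,2],[0,0,3],[0,0,4],[0,0,4]], "dr": [[0,0,0],[0,0,0],[0,0,0],[0,0,0],[0,0,0]]}}

```text
clock: 12.6
position: [628.0, -67.9, 269.1]
ee_rot: [-0.222, 0.975, -0.001, 0.001]
contact_force: [-0.4, -4.4, 5.6]
gripper_width: 0.3
grasp_force: 2.7
```

>>> {"fn": "move_arm", "kwargs": {"fingers": [0,0,0,0], "travel": [[0,0,1],[0,0,2],[0,0,3],[0,0,3]], "dr": [[0,0,0],[0,0,0],[0,0,0],[0,0,0]]}}

```text
clock: 13.0
position: [628.0, -67.9, 266.0]
ee_rot: [-0.222, 0.975, -0.001, 0.001]
contact_force: [0.8, -3.4, 5.2]
gripper_width: -0.0
grasp_force: 2.7
```

>>> {"fn": "move_arm", "kwargs": {"fingers": [0,0,0,0], "travel": [[0,0,1],[0,0,2],[0,0,3],[0,0,3]], "dr": [[0,0,0],[0,0,0],[0,0,0],[0,0,0]]}}

```text
clock: 13.4
position: [628.1, -68.0, 263.5]
ee_rot: [-0.222, 0.975, -0.001, 0.001]
contact_force: [-0.2, -4.7, 7.6]
gripper_width: 0.2
grasp_force: 3.6
```

>>> {"fn": "move_arm", "kwargs": {"fingers": [0,0,0,0], "travel": [[0,0,1],[0,0,2],[0,0,3],[0,0,3]], "dr": [[0,0,0],[0,0,0],[0,0,0],[0,0,0]]}}

```text
clock: 13.8
position: [628.1, -68.1, 261.6]
ee_rot: [-0.222, 0.975, -0.002, 0.001]
contact_force: [-0.8, -4.5, 11.0]
gripper_width: 0.3
grasp_force: 5.8
```

>>> {"fn": "move_arm", "kwargs": {"fingers": [0,0,0,0], "travel": [[0,0,1],[0,0,2],[0,0,2],[0,0,2]], "dr": [[0,0,0],[0,0,0],[0,0,0],[0,0,0]]}}

```text
clock: 14.2
position: [628.1, -68.0, 261.5]
ee_rot: [-0.222, 0.975, -0.002, 0.002]
contact_force: [-5.3, -3.3, 19.1]
gripper_width: -0.1
grasp_force: 9.5
```

The travel stops firmly at tip z ≈ 88.5 mm with 19 N. I lift off. My 10 views are used up, so I check the result numerically.

>>> {"fn": "move_arm", "kwargs": {"fingers": [0,0,0,0,0,0,0,0,0,0], "travel": [[0,0,-5],[0,0,-10],[0,0,-20],[0,0,-45],[0,0,-85],[0,0,-125],[30,0,-150],[75,0,-150],[120,0,-150],[160,0,-150]], "dr": [[0,0,0],[0,0,0],[0,0,0],[0,0,0],[0,0,0],[0,0,0],[0,0,0],[0,0,0],[0,0,0],[0,0,0]]}}

```text
clock: 15.2
position: [481.0, -136.4, 406.4]
ee_rot: [-0.222, 0.975, 0.0, -0.001]
contact_force: [0.7, -0.3, 0.0]
gripper_width: 0.0
grasp_force: 0.0
```

```bash
python3 - <<'E'
from h import *
go(-100,-37,240)
for n in("scene","top"):
    im=np.ascontiguousarray(arm.get_image(n)[:,:,::-1]); hsv=cv2.cvtColor(im,cv2.COLOR_BGR2HSV).astype(int);cv2.imwrite(f"pics/{n}9.png",im)
    box=np.zeros(im.shape[:2],bool); c=proj(n,O+F@[42,0,85]).astype(int); box[c[1]-50:c[1]+50,c[0]-50:c[0]+50]=1
    sat=(hsv[...,1]>150)&(hsv[...,2]>110)&box
    for nm,lo,hi in(("red",-1,6),("orange",7,17),("yellow",18,32)):
        h=np.where(hsv[...,0]>172,0,hsv[...,0]); ys,xs=np.nonzero(sat&(h>lo)&(h<=hi))
        if len(xs): print(n,nm,len(xs),np.round([xs.mean(),ys.mean(),xs.min(),xs.max(),ys.min(),ys.max()],1),"fixture at z90:",np.round(F.T@(plane(n,(xs.mean(),ys.mean()),90)-O),1))
    for th in(0,.15,.6,1.8):
        print(th,[np.round(proj(n,O+F@[42,75-r*np.cos(th)+h*np.sin(th),78+r*np.sin(th)+h*np.cos(th)])) for r,h in((112,14),(143,0))])
E
```

```text
travel [-19.8  -1.8  -6.6] dr [ 0.001 -0.001 -0.   ] tip now [-119.9  -35.   233.4] t 15.2
scene red 13 [273.8 287.  272.  275.  285.  289. ] fixture at z90: [ 51.9 -81.7  90. ]
scene orange 44 [293.7 278.2 283.  300.  270.  285. ] fixture at z90: [ 47.7 -33.3  90. ]
scene yellow 461 [309.3 272.3 279.  341.  259.  286. ] fixture at z90: [46.5  4.4 90. ]
0 [array([291., 276.]), array([279., 283.])]
0.15 [array([292., 273.]), array([279., 279.])]
0.6 [array([301., 260.]), array([286., 264.])]
1.8 [array([355., 234.]), array([353., 227.])]
top red 10 [373.7 163.  372.  375.  161.  165. ] fixture at z90: [ 38.4 -77.8  90. ]
top orange 145 [354.4 166.8 345.  363.  161.  171. ] fixture at z90: [ 47.6 -39.   90. ]
top yellow 41 [364.5 165.8 361.  368.  162.  170. ] fixture at z90: [ 41.  -58.5  90. ]
0 [array([355., 169.]), array([368., 165.])]
0.15 [array([354., 168.]), array([368., 163.])]
0.6 [array([344., 167.]), array([360., 159.])]
1.8 [array([283., 191.]), array([286., 185.])]
```

>>> {"fn": "move_arm", "kwargs": {"fingers": [0,0,0,0,0,0,0,0,0,0], "travel": [[0,0,0],[0,0,0],[0,0,0],[0,0,0],[0,0,0],[0,0,0],[0,0,0],[0,0,0],[0,0,0],[0,0,0]], "dr": [[0,0,0],[0,0,0],[0,0,0],[0,0,0],[0,0,0],[0,0,0],[0,0,0],[0,0,0],[0,0,0],[0,0,0]]}}

```text
clock: 16.3
position: [483.1, -136.0, 406.8]
ee_rot: [-0.222, 0.975, -0.0, 0.0]
contact_force: [0.6, -0.4, 0.4]
gripper_width: 0.1
grasp_force: 0.0
```

```bash
python3 - <<'E'
from h import *
for n in("scene","top"):
    a=cv2.imread(f"pics/{n}9.png").astype(int);im=arm.get_image(n)[:,:,::-1].astype(int)
    c=proj(n,O+F@[42,0,60]).astype(int);sl=np.s_[c[1]-35:c[1]+35,c[0]-45:c[0]+45]
    d=np.abs(im-a).max(2)[sl];print(n,"changed px",(d>50).sum(),d.mean())
# triangulate pad corner-free: red cap and orange centroids from both views
for nm,ps,pt in(("red",(273.8,287),(373.7,163)),("orange",(293.7,278.2),(354.4,166.8))):
    o1,d1=ray("scene",ps);o2,d2=ray("top",pt)
    k=np.linalg.lstsq(np.c_[d1,-d2],o2-o1,rcond=None)[0];print(nm,np.round(F.T@((o1+d1*k[0]+o2+d2*k[1])/2-O),1),"gap",np.linalg.norm(o1+d1*k[0]-o2-d2*k[1]).round(1))
E
```

```text
scene changed px 0 1.0196825396825397
top changed px 757 19.041746031746033
red [ 42.5 -81.4  70.2] gap 1.2
orange [ 48.  -36.   93.1] gap 5.3
```

```bash
python3 - <<'E'
from h import *
c=cv2.resize(cv2.imread("pics/c.png")[:,:390],(130,100),interpolation=cv2.INTER_AREA)
s=np.ascontiguousarray(arm.get_image("scene")[210:310,245:375,::-1])
# rear screws of block in c.png at (152,175),(195,158)/3 ; front (172,221),(218,205)
for x,y in((152,175),(195,158),(172,221),(218,205)):
    x//=3;y//=3;t=c[y-4:y+5,x-4:x+5];r=cv2.matchTemplate(s[y-9:y+10,x-9:x+10],t,cv2.TM_CCOEFF_NORMED);_,v,_,l=cv2.minMaxLoc(r);print(round(v,2),np.array(l)-5)
t=arm.get_image("top")[:,:,::-1].copy();h=cv2.cvtColor(t,cv2.COLOR_BGR2HSV);m=(h[...,0]>7)&(h[...,0]<18)&(h[...,1]>150)&(h[...,2]>110)
m[:140]=0;m[190:]=0;m[:,:320]=0;m[:,400:]=0;ys,xs=np.nonzero(m);print(len(xs),xs.mean(),ys.mean())
E
```

```text
0.5 [0 0]
1.0 [0 0]
0.48 [-2  5]
0.8 [0 1]
60 354.8333333333333 164.11666666666667
```

```bash
python3 -c "
from bench import arm
print(arm.job_done())"
```

```text
the job is handed in; nothing more can be done
None
```

I slid the block home against the stop, then closed the clamp, and it stayed shut by itself for over a second with the robot clear. The catch and the held block were checked by image measurements, not by eye, because all 10 picture views were already used; the job is handed in at about 16 s with no result returned.

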